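# Fetch the sample carrier from the deep cooling well with the lifting key

## Robot

A 7-joint arm with a two-finger parallel gripper is mounted at the origin on a cart in front of the work surface, level with it; the furniture and walls round the work are solid. World frame = base frame: x ahead of the robot, y to its left, z up, the work surface at z = 0. Lengths are in mm, angles in rad, forces in N, time in s.
With the tool pointing down it reaches from about 400 to 900 mm from the base axis. Payload 5.6 kg.
Tool frame: the origin (TCP) lies midway between the tips of the shut fingers; the grasp point (between the pads) lies 19 mm behind it; z points along the fingers, y is the line along which they close (so a half turn about z gives the same grasp; the last joint's range is limited). The gripper opens to 92 mm and grips with 3 to 60 N. Pads are 20 mm wide; open, the fingers measure 128 mm over their backs; the gripper's body (75 mm by 189 mm) begins 69 mm behind the grasp point.
Start: joints at [-1.162, 0.468, -0.012, 1.603, 0.006, 1.071, -0.056], TCP at [283.821, 584.769, 214.592] pointing down, gripper open.
Joint ranges: [-2.53, 2.53], [-0.31, 2.02], [-1.57, 1.55], [0.28, 2.44], [-1.29, 4.43], [0.15, 1.84], [-2.92, 2.92]. Speed limits (rad/s): [2.57, 2.57, 3.14, 3.14, 3.14, 3.14, 3.14].

## Interface

Orientations are given as a rotation vector (axis times angle).
In Python, from cell import robot, grip, kin, viewer gives the robot as it stands. Calls block until the motion is done:
- robot.movep(position, orientation): joint-space move of the TCP to a pose.
- robot.servo_line(position, feed=150, rotation=None): straight line of the TCP; rotation=None keeps the orientation; feed is the mean speed in mm/s.
- robot.goto_joints(angles): joint-space move.
- grip(opening, newtons=None): opening from 0.0 (shut) to 1.0 (fully open); newtons is the grip in N (None keeps the last); returns when the fingers have stopped.
- robot.hold(seconds).
- kin.ik(position, orientation): joint angles nearest the present ones, or None.
- robot.observe(): the state.
- viewer.read_camera(name): name is "side" or "top" or "wrist"; returns the picture (400x640x3 uint8, red, green, blue); there is no depth.
- viewer.camera_info(name): a dict with "camera_matrix" (3x3 intrinsics, pixels), "R" (3x3) and "t" (3): a world point X has camera coordinates R X + t. Camera axes: x right, y down, z forward; pixel columns grow to the right and rows downward; lengths in mm; the calibration is good to about 2 mm. A picture is of the moment at which its call begins: read the wrist's pose just before it. camera_info takes no time and is no camera call; for the wrist camera it gives the pose at the moment of the call.
A pose or a line that the arm cannot do raises robot.IKError and nothing moves.
- robot.job_done(): hands the job in; it is judged then, once.
Trained networks look in the newest picture that a camera, given by its name, has taken for a name from the list of things; names that differ only in an ending like _2 or _b are one class to them, and where a whole thing is asked for, a point or a joint stands for the part that bears it (a point fixed in the world has none). Each returns a list of dicts, best first, with "confidence" (0 to 1); they miss things now and then, are a little off and sometimes report something else, mostly with a low value. They report only what shows in the picture. A call takes as long as a camera call. They do not tell look-alikes from the thing itself.
- viewer.silhouettes(name, camera): "mask" (400x640 bool, what is visible of it).
- viewer.pinpoint(name, camera): "at" ([x, y, z] in mm, in the coordinates of the camera as it stood for that picture, good to about 4 mm: a listed point, or the origin of a listed thing).
The state is a dict: "t": time; "joints": joint angles; "joint_velocities": joint speeds; "joint_torque": joint torques, N m; "tcp_pos": TCP position; "tcp_rot": TCP orientation; "contact_force": force on the tool from outside, world axes, zero at the start; "wrist_torque": the same for the moment, N m; "grip_width": opening from 0.0 (shut) to 1.0 (fully open); "grip_force": force on a finger pad.
Only numpy, scipy, OpenCV 4.12 (cv2) and the standard library are available. Lean on these libraries where they do the work, as an engineer would, in place of code of your own. Each camera call takes 0.05 s, during which the arm holds its last target. There are 200 camera calls.

## Task

Take the T-ended lifting key out of its stand, reach down the deep square well with it, feel for the slot in the carrier's swivel cap, pass the cross-bar through, turn it about a quarter and draw the carrier up and out. Lower the carrier with the key until it stands upright in the shallow square tray, then free the key and put it back upright and fully home in its stand. Press only gently on the sprung carrier, touch it with nothing but the key, and leave the other things where they are.

Things in the scene. Friction and masses are not known exactly. Their poses are not given: they have to be found in the camera images.
- key: lifting key, 172 mm long, 0.12 kg, upright in the stand. Origin: centre of the underside of the steel cross-bar at its foot; z up the shank. Cross-bar 24 mm along the key's y, 6 mm along x, 6 mm high. Round shank 8 mm diameter; steel collar 30 mm diameter at z 108 to 113. A half turn about z makes no difference.
- stand: fixed grey block, 56 x 70 x 110 mm, origin under its centre. A slot 14 mm (its x) by 34 mm (its y) goes straight down through it, mouth bevelled 3 mm. The key hangs in it, cross-bar along the slot and collar resting on the block's top, so that the key's origin is 2 mm above the stand's origin.
- well: fixed upright square aluminium shaft on a bolted foot 84 x 84 x 4 mm; outside 56 x 56 mm, inside 48 x 48 mm, open top at z 135 mm; origin under its centre, x and y square to its walls. Its floor is a sprung plate, top at z 16 mm, that gives from about 1.5 N, then 0.6 N per mm, and stops dead after 8 mm (about 6 N).
- well_mouth (a point): centre of the well's open top, 135 mm above the well's origin.
- carrier: white square carrier, 44 x 44 x 46 mm, about 0.13 kg, on the floor of the well with 2 mm play each side and square to it. Origin: centre of its underside. A dark steel cap about 44 mm across takes z 42 to 46 mm; it has a central slot 11 x 30 mm right through. Under it is a hollow, z 26 to 42 mm, in which the key's cross-bar can turn freely.
- tray: fixed shallow square steel tray, outside 66 x 66 x 24 mm, inside 54 x 54 mm, inner floor 6 mm above its origin, which lies under its centre on the worktop. The hanging carrier may turn a little on the key, so see which way it stands before freeing the key.
- specimen_jar: bystander: jar with screw lid, 64 mm wide, 75 mm high; origin under its centre
- dropper_0: bystander: dropper bottle 44 mm wide, 126 mm high; origin under its centre
- bench_timer: bystander: low bench timer 45 x 70 x 29 mm; origin under its centre
- glass_vial: bystander: stoppered glass vial 30 mm wide, 70 mm high; origin under its centre
- petri_1: bystander: culture dish 90 mm wide, 15 mm high; origin under its centre
- erlenmeyer: bystander: conical flask 80 mm wide, 119 mm high; origin under its centre
- buffer_bottle: bystander: bottle 66 mm wide, 147 mm high; origin under its centre
- culture_rack_1: bystander: rack of capped tubes 52 x 124 x 120 mm; origin under its centre
- key_grip (a point): middle of the key's flat black handle, 145 mm above the key's origin: the place to pinch it from above, across its 14 mm thickness (along x). The handle is 36 mm wide along y, the same way as the cross-bar, and reaches from z 112 to 172 mm.
- carrier_cap (a point): centre of the slot at the cap's top face. The cap is a stiff swivel: the slot's long side lies within 0.6 rad of the carrier's y axis, either way; this angle is not measured (axes here are the carrier's). A bar pressed on it with 3 to 5 N slides round without turning it; when in line with the slot the sprung carrier jumps up round the bar and the load vanishes.
- desk_lamp: bystander, fixed: white desk lamp at the right; origin on the worktop about below its elbow, which is 0.33 m up. From the elbow two thin bars slope down to the left, ending about 0.28 m left of the origin and 0.17 m above the worktop: keep the arm clear of them.
There are look-alikes about, which are no part of the job. What is shaped like the key but orange is not meant.

How it is judged (in metres and radians):
On the way, in this order (a step that is already met when the one before it is completed fails the run):
1. the key's cross-bar is through the slot, under the cap, while the carrier is still in the well (z of key in the frame of carrier between 0.02 and 0.037 m and distance between key and carrier below 0.045 m and z of carrier in the frame of well below 0.05 m), for 0.1 s.
2. the carrier hangs on the key, clear above the well's mouth (z of carrier in the frame of well_mouth above 0.001 m and contact force between key and carrier above 0.3 N and distance between key and carrier below 0.048 m), for 0.1 s.
3. the carrier has been lowered into the tray with the key still in it (z of carrier in the frame of tray below 0.01 m and horizontal distance between carrier and tray below 0.012 m and distance between key and carrier below 0.048 m), for 0.1 s.
At the end, for the whole second after the job is handed in: The carrier stands flat on the tray's floor (origin under 10 mm above the tray's, within 12 mm of its centre, tilt under 0.08 rad), and the key hangs in its stand again (origin less than 7 mm above the stand's, within 12 mm of its axis, tilt under 0.12 rad), both at rest and let go (z of carrier in the frame of tray below 0.01 m and horizontal distance between carrier and tray below 0.012 m and angle between carrier's own z axis and vertical below 0.08 rad and linear speed of each of carrier, key below 0.02 m/s and z of key in the frame of stand below 0.007 m and horizontal distance between key and stand below 0.012 m and angle between key's own z axis and vertical below 0.12 rad); the robot touches nothing.
It fails at once if the key bears on the carrier with more than 20 N (contact force between key and carrier above 20 N).
It fails at once if the key bears on the well with more than 20 N (contact force between key and well above 20 N).
It fails at once if the robot touches the carrier itself (contact force between any of the fingers, the arm and carrier above 0.5 N).
It fails at once if the carrier tips over (angle between carrier's own z axis and vertical above 0.6 rad).
It fails at once if a bystander is moved more than 25 mm (distance of any of specimen_jar, dropper_0, bench_timer, glass_vial, petri_1, erlenmeyer, buffer_bottle, culture_rack_1 from where it was at the start of the episode above 0.025 m).
It also fails if it takes over 72 s, if anything falls off the work surface, if the arm or the gripper's body presses on something with over 40 N, if the wrist force passes 120 N, or if a joint passes its speed limit or range.

## Working session

There is one attempt and no reset: what is moved stays moved. The work goes in short steps, each a Python script; the robot and the scene stay as the last script left them, time stands still between calls to the robot, and variables do not carry over. Pictures are saved under pics/ and viewed, at most 10 in all, crops included, and the job is handed in when it is done.

```bash
ls; mkdir -p pics
cat > h.py <<'E'
import numpy as np, cv2
from scipy.spatial.transform import Rotation as Rn
from cell import robot, grip, kin, viewer
def w(cam,p,ci=None):
    ci=ci or viewer.camera_info(cam); return np.array(ci["R"]).T@(np.array(p)-np.array(ci["t"]))
def pix(cam,X,ci=None):
    ci=ci or viewer.camera_info(cam); q=np.array(ci["camera_matrix"])@(np.array(ci["R"])@np.array(X)+np.array(ci["t"])); return q[:2]/q[2]
def atz(cam,uv,z,ci=None):
    ci=ci or viewer.camera_info(cam); R=np.array(ci["R"]);c=-R.T@np.array(ci["t"])
    d=R.T@np.linalg.solve(np.array(ci["camera_matrix"]),[uv[0],uv[1],1]); return c+d*(z-c[2])/d[2]
def shot(cam,fn=None):
    im=np.array(viewer.read_camera(cam))
    if fn: cv2.imwrite("pics/"+fn,im[:,:,::-1])
    return im
def down(yaw): # tool z down, tool y axis at world angle yaw
    y=np.array([np.cos(yaw),np.sin(yaw),0]);z=np.array([0,0,-1.]);x=np.cross(y,z)
    return Rn.from_matrix(np.stack([x,y,z],1)).as_rotvec()
E
python3 - <<'E'
from h import *
np.set_printoptions(precision=1,suppress=True)
a=shot("top");b=shot("side")
cv2.imwrite("pics/a.png",np.vstack([a,b])[:,:,::-1][::1])
im=cv2.imread("pics/a.png");cv2.imwrite("pics/a.png",cv2.resize(im,(480,600)))
cv2.imwrite("pics/top.png",cv2.resize(a,(800,500))[:,:,::-1]);
cv2.imwrite("pics/side.png",cv2.resize(b,(800,500))[:,:,::-1]);
for c in("top","side"):
    print(c)
    for n in["key","key_grip","stand","well","well_mouth","carrier","carrier_cap","tray","desk_lamp","specimen_jar","dropper_0","bench_timer","glass_vial","petri_1","erlenmeyer","buffer_bottle","culture_rack_1"]:
        print(n,[(w(c,d["at"]),round(d["confidence"],2)) for d in viewer.pinpoint(n,c)])
o=robot.observe();print(o["t"],o["tcp_pos"],o["tcp_rot"],o["contact_force"])
E
```

```text
pics
top
key [(array([ 505.4, -120.6,   -3.9]), 0.47), (array([ 510.3, -121.2,   -1.3]), 0.43)]
key_grip [(array([ 508.9, -117.2,  146.8]), 0.68), (array([ 419.3, -168.6,  146.6]), 0.63), (array([ 544.3, -208. ,  142.2]), 0.42)]
stand [(array([ 679.6, -140.3,   -1.1]), 0.74)]
well [(array([537.6, 284.5,  -4.4]), 0.58), (array([ 503.2, -120.2,   -3.7]), 0.24)]
well_mouth [(array([540.1, 288.1, 130.9]), 0.65)]
carrier [(array([539.2, 288.2,  13.9]), 0.51)]
carrier_cap [(array([540.9, 290.2,  55.5]), 0.51)]
tray [(array([493.6,  91. ,  -0.7]), 0.67)]
desk_lamp []
specimen_jar [(array([373. , 174.1,  -2. ]), 0.89)]
dropper_0 [(array([666. , 164.2,  -2.2]), 0.69)]
bench_timer [(array([381.6, -25.3,   0.5]), 0.59)]
glass_vial [(array([610.8, -38.7,  -1.1]), 0.44), (array([379.7, -25.7,  -2.9]), 0.26), (array([538.9, 287.1, 129.4]), 0.18)]
petri_1 [(array([665.7, 279.4,  -2.1]), 0.62)]
erlenmeyer [(array([ 683.4, -141.9,   -4. ]), 0.84)]
buffer_bottle [(array([555.9, 414.9,  -2.7]), 0.95), (array([538.4, 288.2,  -4. ]), 0.56)]
culture_rack_1 [(array([689.5,  29.3,  -2. ]), 0.76)]
side
key [
[... 352 characters left out ...]
379.8, 176.4,  -0.8]), 0.17)]
well_mouth [(array([535.9, 292.5, 134.7]), 0.72)]
carrier []
carrier_cap []
tray [(array([494.3,  88.1,  -1.1]), 0.83), (array([382.9, 177.9,   0.2]), 0.74)]
desk_lamp [(array([378.8, 179.3,  -2.4]), 0.66)]
specimen_jar [(array([378.8, 177.8,  -2.4]), 0.85)]
dropper_0 [(array([667.4, 163.5,   2.3]), 0.64), (array([537.8, 290.3, 129.3]), 0.64), (array([497.4,  89.3,  -0.2]), 0.22)]
bench_timer [(array([381.6, -30. ,  -0.7]), 0.64)]
glass_vial [(array([617.7, -35.7,   4.3]), 0.73)]
petri_1 [(array([661.7, 279.8,  -2. ]), 0.55)]
erlenmeyer []
buffer_bottle []
culture_rack_1 [(array([687.5,  30.8,  -2.3]), 0.9)]
1.8 [283.8 584.8 214.6] [0.7 3.1 0. ] [ 0.3  0.6 -0. ]
```

View pics/top.png

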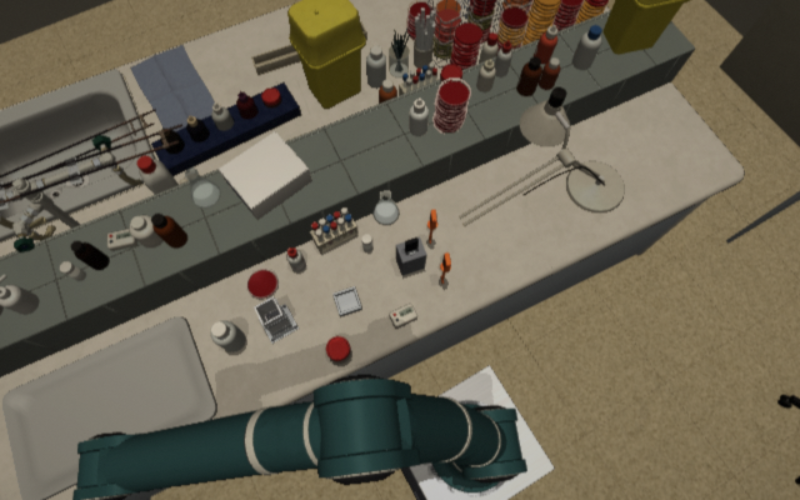

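View pics/side.png

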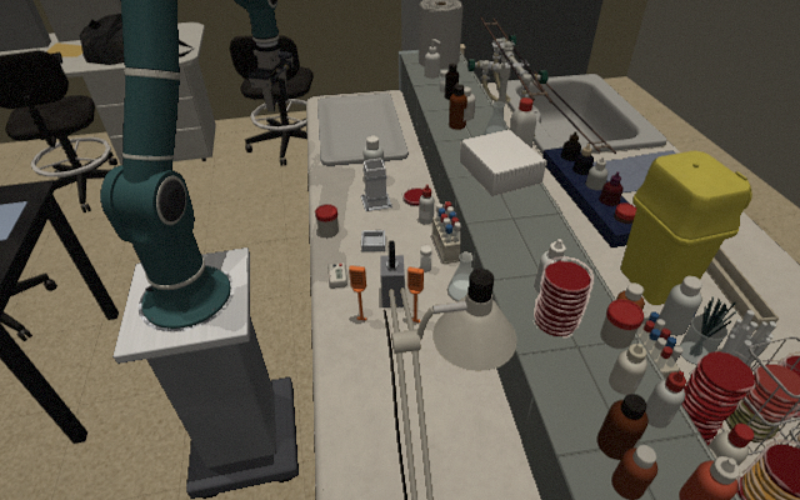

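Top view: the stand with the black key handle is at (410,252), with two orange look-alikes at (432,225) and (446,265). The tray is at (347,302) and the well at (275,318), and the lamp bars end at about (462,220). Next I look from near with the wrist camera.

Run:
```python
from h import *
np.set_printoptions(precision=2,suppress=True)
for p in[(461,215),(467,222),(560,155),(570,165)]:print(atz("top",np.array(p)*.8,175 if p[0]<500 else 330))
ci=viewer.camera_info("wrist");o=robot.observe()
c=-np.array(ci["R"]).T@ci["t"];Rt=Rn.from_rotvec(o["tcp_rot"]).as_matrix()
print("cam in tool",Rt.T@(c-o["tcp_pos"]),"axes",Rt.T@np.array(ci["R"]).T, ci["camera_matrix"])
im=cv2.imread("pics/top.png")
# view well first: it's on the way
for yaw in np.arange(0,3.2,.4):
    q=kin.ik([540,288,300],down(yaw)); print(yaw,q if q is None else np.array(q))
```

```text
[ 504.06 -270.79  175.  ]
[ 478.92 -273.56  175.  ]
[ 467.55 -512.77  330.  ]
[ 432.72 -517.01  330.  ]
cam in tool [  74.28   -0.19 -169.02] axes [[ 0.   -0.96 -0.26]
 [ 1.    0.    0.  ]
 [ 0.   -0.26  0.96]] [[330.08   0.   318.1 ]
 [  0.   330.08 196.41]
 [  0.     0.     1.  ]]
0.0 [-0.8   0.33  0.34  1.62 -0.12  1.21 -0.44]
0.4 [-0.74  0.33  0.26  1.62 -0.09  1.21 -0.07]
0.8 [-0.68  0.33  0.18  1.61 -0.06  1.2   0.31]
1.2000000000000002 [-0.62  0.33  0.09  1.61 -0.03  1.21  0.68]
1.6 [-0.57  0.33  0.04  1.61 -0.01  1.21  1.07]
2.0 [-0.52  0.33 -0.03  1.6   0.01  1.21  1.45]
2.4000000000000004 [-0.46  0.34 -0.11  1.6   0.04  1.21  1.82]
2.8000000000000003 [-0.41  0.34 -0.18  1.59  0.06  1.21  2.2 ]
```

Run:
```python
from h import *
import pickle
np.set_printoptions(precision=1,suppress=True)
S={}
ims=[]
for nm,p,names in[("well",(540,214,170),["well","well_mouth","carrier","carrier_cap"]),("tray",(494,16,200),["tray"]),("key",(508,-191,255),["key","key_grip","stand"])]:
    robot.movep(np.array(p,float),down(0)); robot.hold(.2)
    ci=viewer.camera_info("wrist");im=shot("wrist",nm+".png");ims.append(im)
    S[nm]=(ci,im)
    for n in names: print(n,[(w("wrist",d["at"],ci),round(d["confidence"],2)) for d in viewer.pinpoint(n,"wrist")])
    print(robot.observe()["t"])
pickle.dump(S,open("S.pkl","wb"))
cv2.imwrite("pics/c.png",np.vstack([np.hstack([ims[0][:,120:520],ims[1][:,120:520]])])[:,:,::-1])
```

```text
well []
well_mouth []
carrier [(array([537.4, 284.7,  13.3]), 0.85)]
carrier_cap [(array([537. , 290.5,  61.7]), 0.68)]
3.9083
tray [(array([494.4,  95.5,  -1.5]), 0.73), (array([693.2,  27.2,  -0.9]), 0.35)]
5.0417
key [(array([ 512.4, -118.8,    3.2]), 0.83), (array([ 420.4, -176.4,    1.2]), 0.65), (array([ 543.4, -206.8,   -5.5]), 0.59), (array([382. , -21. ,   1.4]), 0.5)]
key_grip [(array([ 538.3, -207.6,  143.2]), 0.92), (array([ 509.2, -116.1,  143.6]), 0.75), (array([ 426.1, -179.8,  147.8]), 0.58)]
stand [(array([ 502.2, -124.2,   -2.3]), 0.57)]
6.3083
```

View pics/c.png

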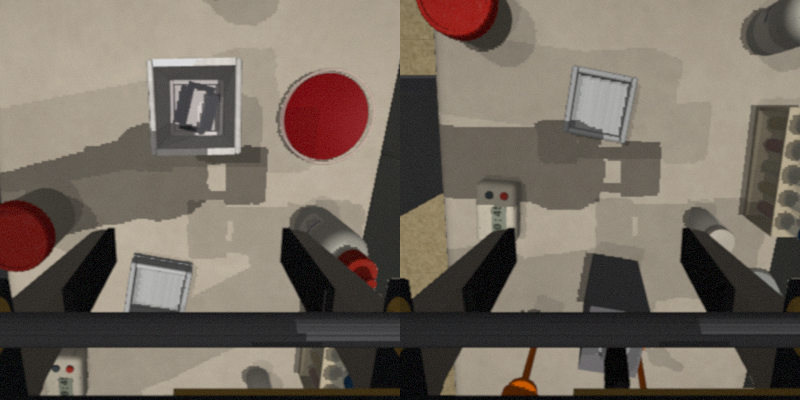

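View pics/key.png

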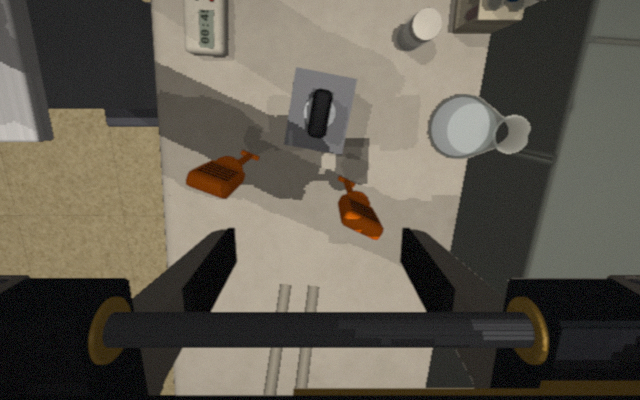

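```bash
cat >> h.py <<'E'
def rect(ci,im,c,z,half=40,s=5):
    # metric top-down view: column=+x, row=-y (north = +y up)
    n=int(2*half*s); xy=[(c[0]-half,c[1]+half),(c[0]+half,c[1]+half),(c[0]+half,c[1]-half),(c[0]-half,c[1]-half)]
    src=np.float32([pix("wrist",[x,y,z],ci) for x,y in xy]); dst=np.float32([(0,0),(n,0),(n,n),(0,n)])
    return cv2.warpPerspective(im,cv2.getPerspectiveTransform(src,dst),(n,n),flags=cv2.INTER_CUBIC)
E
python3 - <<'E'
from h import *
import pickle
S=pickle.load(open("S.pkl","rb"))
P=[rect(*S["well"],(538,288),135),rect(*S["well"],(538,288),62,30,400/60),rect(*S["tray"],(494,91),24),rect(*S["key"],(508,-118),110)]
for p in P:
    for k in range(0,400,50): p[k,::10]=(255,255,0); p[::10,k]=(255,255,0)
M=np.vstack([np.hstack(P[:2]),np.hstack(P[2:])])
cv2.imwrite("pics/r.png",cv2.resize(M,(600,600),interpolation=cv2.INTER_AREA)[:,:,::-1])
E
```

```text
(no output)
```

View pics/r.png

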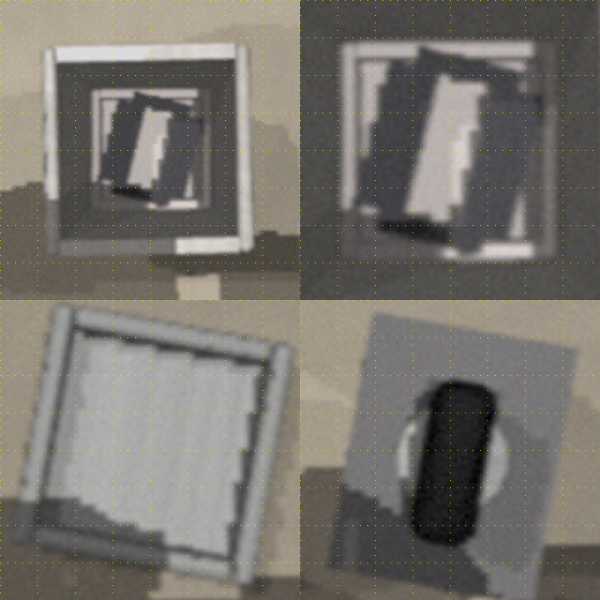

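The rectified views give these poses:

| Thing | Centre x, y (mm) | Yaw (rad) |
|---|---|---|
| Well | (537.5, 288.3) | +0.027 |
| Tray | (494.7, 92.7) | −0.175 |
| Stand | (509, −120) | −0.167 |

The cap slot runs about −0.25 rad from world y and is centred near (537.4, 288). Next I grasp the key.

Run:
```python
from h import *
import pickle
np.set_printoptions(precision=2,suppress=True)
def st(m):
    o=robot.observe();print(m,round(o["t"],2),o["tcp_pos"],o["contact_force"],round(o["grip_width"],3),o["grip_force"])
yaw=-.167
grip(.55,40)
robot.servo_line(np.array([509,-120,230.]),200,down(yaw))
robot.servo_line(np.array([509,-120,128.]),120)
st("before");grip(0,40);st("grip")
robot.servo_line(np.array([509,-120,262.]),120);st("lift")
robot.servo_line(np.array([509,-120,275.]),120)
robot.movep(np.array([537.5,288.3,275]),down(-.25));robot.hold(.3);st("well")
ci=viewer.camera_info("wrist");im=shot("wrist");pickle.dump((ci,im),open("S2.pkl","wb"))
for n in("key","well_mouth"):print(n,[(w("wrist",d["at"],ci),round(d["confidence"],2)) for d in viewer.pinpoint(n,"wrist")])
P=[im[70:370,170:470],rect(ci,im,(537.5,288.3),150,40,300/80)]
M=np.hstack([cv2.resize(p,(400,400),interpolation=cv2.INTER_CUBIC) for p in P])
cv2.imwrite("pics/k.png",M[:,:,::-1])
```

```text
before 8.58 [ 509.56 -120.39  128.65] [-0.51  0.28 -0.28] 0.55 0.0
grip 9.22 [ 509.09 -119.97  128.13] [-0.23 -0.15  1.95] 0.149 39.995861649513245
lift 10.49 [ 508.5  -119.86  261.25] [ 0.83  0.01 -0.16] 0.149 39.99475657939911
well 12.57 [537.82 287.59 275.16] [-0.11 -0.34 -1.18] 0.151 39.994633197784424
key [(array([539.87, 289.25, 155.18]), 0.94)]
well_mouth [(array([537.47, 290.83, 138.54]), 0.58)]
```

View pics/k.png

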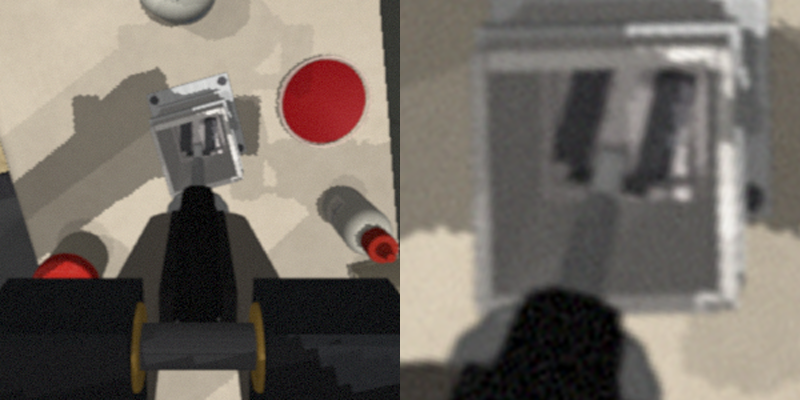

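Right panel: the slot lies between the dark cap halves, running (615,70) to (590,185), which is about −0.22 rad. The key sits roughly over it. I descend with force watch.

```bash
cat >> h.py <<'E'
def fz(n=6,dt=.02):
    v=[]
    for _ in range(n): robot.hold(dt); v.append(robot.observe()["contact_force"])
    return np.mean(v,0)
def st(m,*a):
    o=robot.observe();print(m,*a,"t",round(o["t"],2),o["tcp_pos"],o["contact_force"])
E
python3 - <<'E'
from h import *
np.set_printoptions(precision=2,suppress=True)
yaw=-.23;X=np.array([537.5,288.3])
robot.servo_line(np.array([*X,215.]),100,down(yaw));robot.hold(.2)
b=fz(10);print("base",b)
robot.servo_line(np.array([*X,194.]),40)
z=194
while z>172:
    z-=1; robot.servo_line(np.array([*X,float(z)]),25); f=fz(3)-b
    print(z,f)
    if f[2]>3.3: break
st("end")
E
```

```text
base [ 0.12 -0.18 -1.12]
193 [-0.09  0.69 -0.1 ]
192 [0.13 0.59 0.22]
191 [ 0.07 -0.    0.45]
190 [-0.34  0.45 -0.28]
189 [0.08 0.41 0.32]
188 [-0.36  0.28 -0.21]
187 [-0.27  0.17 -0.18]
186 [-0.23  0.71 -0.19]
185 [-0.33  0.45  0.49]
184 [ 0.24  0.19 -0.06]
183 [-0.6   0.28 -0.23]
182 [-0.59  0.15 -0.46]
181 [-0.64  0.36  0.13]
180 [-0.29  0.47  0.2 ]
179 [-0.18  0.07 -0.73]
178 [-0.05  0.58 -0.35]
177 [-0.65 -0.01  0.01]
176 [0.27 0.34 0.29]
175 [-0.31  0.3  -0.26]
174 [ 0.13  0.36 -0.47]
173 [ 0.2   0.26 -0.01]
172 [-0.17  0.05  0.13]
end t 21.11 [537.48 288.28 171.96] [-0.19 -0.21 -0.47]
```

No load all the way down to 172, so the bar went through the slot at the first try. Turn and lift.

Run:
```python
from h import *
np.set_printoptions(precision=2,suppress=True)
X=np.array([537.5,288.3])
for k in range(1,5):
    robot.servo_line(np.array([*X,172.]),60,down(-.23+1.57*k/4)); 
st("turned");f0=fz(8);print(f0)
for z in(176,180,184,190,200): robot.servo_line(np.array([*X,float(z)]),25); print(z,fz(4)-f0)
o=robot.observe();print(o["t"],o["joints"],Rn.from_rotvec(o["tcp_rot"]).as_matrix()[:,1])
```

```text
turned t 23.27 [537.57 288.2  171.97] [-0.52 -0.22 -0.53]
[-0.07 -0.3  -1.16]
176 [ 0.05  0.49 -0.29]
180 [ 0.22 -0.01 -1.4 ]
184 [-0.1   0.49 -1.61]
190 [ 0.14  0.24 -0.93]
200 [-0.01  0.37 -1.3 ]
25.6083 [-0.56  0.41  0.01  1.72 -0.01  1.01  0.8 ] [ 0.23  0.97 -0.  ]
```

Run:
```python
from h import *
import pickle
np.set_printoptions(precision=2,suppress=True)
X=np.array([537.5,288.3]);T=np.array([494.7,92.7])
robot.servo_line(np.array([*X,315.]),70);print(fz(4)); st("up")
robot.servo_line(np.array([*T,300.]),110,down(1.14));robot.hold(.3)
robot.servo_line(np.array([*T,207.]),100);robot.hold(.6);print(fz(4)); st("tray")
ci=viewer.camera_info("wrist");im=shot("wrist");pickle.dump((ci,im),open("S3.pkl","wb"))
print([(w("wrist",d["at"],ci),round(d["confidence"],2)) for n in("carrier","tray") for d in viewer.pinpoint(n,"wrist")])
P=[im[70:370,170:470],rect(ci,im,T,91,40,5)]
M=np.hstack([cv2.resize(p,(400,400),interpolation=cv2.INTER_CUBIC) for p in P])
cv2.imwrite("pics/t.png",M[:,:,::-1])
```

```text
[ 0.04  0.25 -2.4 ]
up t 27.47 [537.35 288.21 314.59] [ 0.14  0.83 -3.4 ]
[ 0.43 -0.21 -2.56]
tray t 31.49 [494.68  92.71 206.99] [ 1.14 -0.37 -2.49]
[(array([494.33,  91.78,  41.2 ]), 0.97), (array([540.2 , 287.9 ,   1.41]), 0.59), (array([663.99, 165.91,  -2.37]), 0.59), (array([494.24,  95.56,  -2.07]), 0.91)]
```

View pics/t.png

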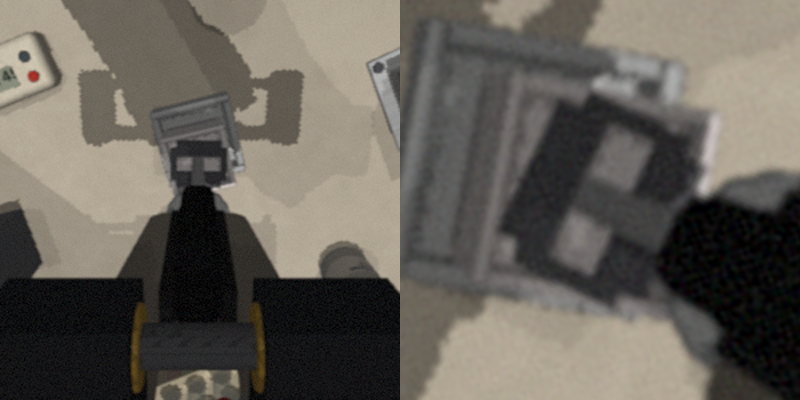

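The carrier hangs square to the tray: its left edge (515,75) to (480,280) gives −0.17 rad, and it is centred. The slot runs about −0.4 rad, so the prediction of −0.43 holds. Lower it.

Run:
```python
from h import *
import pickle
np.set_printoptions(precision=2,suppress=True)
T=np.array([494.7,92.7])
robot.servo_line(np.array([*T,176.]),50)
z=176
while z>163:
    z-=1.5; robot.servo_line(np.array([*T,z]),20); f=fz(4);print(z,f)
    if f[2]>1.5: break
    if z<=165: break
robot.hold(.2);st("low")
# rotate to the slot, then gentle lift
for k in range(1,5): robot.servo_line(np.array([*T,z]),60,down(1.14-1.57*k/4))
robot.hold(.2);b=fz(8);print("b",b);st("rot")
while z<182:
    z+=1.5; robot.servo_line(np.array([*T,z]),20); f=fz(4)-b;print(z,f)
    if f[2]<-.8: break
st("end")
ci=viewer.camera_info("wrist");im=shot("wrist");pickle.dump((ci,im),open("S4.pkl","wb"))
cv2.imwrite("pics/u.png",np.hstack([cv2.resize(im[70:370,170:470],(400,400)),rect(ci,im,T,52,40,5)])[:,:,::-1])
```

```text
174.5 [ 0.09  0.19 -1.92]
173.0 [-0.5   0.2  -2.52]
171.5 [-0.16 -0.37 -2.45]
170.0 [-0.05  0.12 -2.48]
168.5 [-0.09 -0.5  -2.55]
167.0 [-0.2   0.06 -1.65]
165.5 [-0.02  0.09 -0.82]
164.0 [ 0.21 -0.19 -1.16]
low t 35.14 [494.72  92.72 164.03] [ 0.09  0.41 -0.02]
b [ 0.07 -0.06 -1.28]
rot t 37.64 [494.71  92.65 164.  ] [ 0.71  0.41 -0.84]
165.5 [-0.03 -0.11  0.04]
167.0 [0.07 0.17 0.43]
168.5 [-0.33  0.17 -0.15]
170.0 [ 0.11 -0.21  0.13]
171.5 [-0.18  0.3   0.39]
173.0 [-0.01  0.35 -0.06]
174.5 [-0.14  0.54  0.47]
176.0 [ 0.28 -0.04  0.2 ]
177.5 [ 0.15 -0.13  0.08]
179.0 [ 0.27 -0.2   0.19]
180.5 [0.17 0.09 0.06]
182.0 [-0.26 -0.12 -0.21]
end t 41.44 [494.72  92.7  182.06] [ 0.38 -0.17 -1.94]
```

Run:
```python
from h import *
np.set_printoptions(precision=2,suppress=True)
T=np.array([494.7,92.7]);K=np.array([509,-120.])
robot.servo_line(np.array([*T,205.]),50);print(fz(4))
robot.servo_line(np.array([*T,275.]),120)
print("carrier",[(w("wrist",d["at"],ci),round(d["confidence"],2)) for ci in[viewer.camera_info("wrist")] if shot("wrist","v.png") is not None for d in viewer.pinpoint("carrier","wrist")])
robot.servo_line(np.array([*K,275.]),130,down(-.167));robot.hold(.3);b=fz(6)
z=250.
robot.servo_line(np.array([*K,z]),60);ok=True
for z in [246,242,238,234,230,226,220,200,180,160,145,136,132,130,129]:
    robot.servo_line(np.array([*K,float(z)]),50);f=fz(2)-b;print(z,f)
    if np.linalg.norm(f)>6: ok=False;print("CONTACT");break
st("down",ok)
```

```text
[ 0.09  0.2  -1.18]
carrier [(array([497.  ,  93.48,   1.91]), 0.72)]
246 [0.19 0.29 0.48]
242 [-0.13 -0.22 -0.37]
238 [0.03 0.46 0.38]
234 [ 0.14  0.17 -0.01]
230 [0.66 0.36 0.71]
226 [ 0.22 -0.08  0.31]
220 [0.49 0.13 0.24]
200 [-0.14 -0.27  0.34]
180 [-0.16  0.09  0.3 ]
160 [-0.41  0.18  0.32]
145 [ 0.16  0.08 -0.18]
136 [0.24 0.55 0.18]
132 [-0.39  0.25  0.09]
130 [-0.19 -0.92  0.12]
129 [0.4  0.37 0.03]
down True t 51.21 [ 508.98 -120.01  128.97] [ 0.58 -0.13 -1.09]
```

Run:
```python
from h import *
np.set_printoptions(precision=2,suppress=True)
K=np.array([509,-120.])
robot.servo_line(np.array([*K,128.2]),20);print(fz(4))
grip(.5);robot.hold(.2)
robot.servo_line(np.array([*K,270.]),120);st("up")
robot.movep(np.array([494,0,290.]),down(0));robot.hold(.3)
ci=viewer.camera_info("wrist");im=shot("wrist");i2=shot("side")
print([(n,w("wrist",d["at"],ci),round(d["confidence"],2)) for n in("key","carrier","tray") for d in viewer.pinpoint(n,"wrist")])
cv2.imwrite("pics/f.png",np.hstack([rect(ci,im,(494.7,92.7),52,40,5),cv2.resize(i2[170:270,250:350],(400,400),interpolation=cv2.INTER_CUBIC)])[:,:,::-1]);st("")
```

```text
[-0.01 -0.14 -1.44]
up t 53.69 [ 508.52 -119.9   269.25] [-0.4  -0.11  0.46]
[('key', array([ 419.41, -174.04,    2.24]), 0.81), ('key', array([ 543.16, -208.37,   -3.8 ]), 0.68), ('carrier', array([497.15,  91.3 ,   3.57]), 0.89), ('carrier', array([375.36, 183.4 ,   0.6 ]), 0.26)]
 t 54.8 [494.02  -0.27 289.96] [-1.   -0.1   0.06]
```

View pics/f.png

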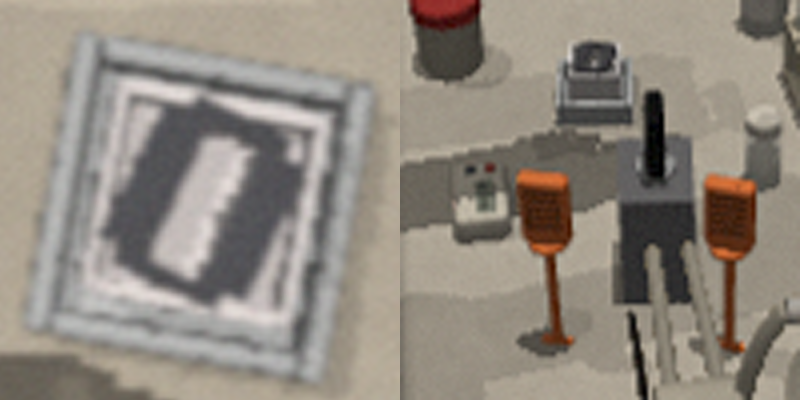

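The carrier stands flat and square in the tray, centred at about (205,205). The key stands upright in the stand with its collar on the block at (655,165).

```bash
python3 -c "
from h import *
print(robot.job_done())"
```

```text
the job is handed in; nothing more can be done
None
```

I handed the job in at about 55 s: the carrier stands upright in the tray and the key is back upright in its stand, as the last pictures show, but the hand-in call returned no verdict.

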